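# Index the ratchet wheel on by one tooth with the dividing crank

### The job

The dividing crank has been backed off and its spring pin left resting on the face of the index plate. Bring the ratchet wheel to its next tooth: draw the pin up clear of the plate by the black knob, wind the crank clockwise (seen from above) three full turns and then on to the hole just short of the second brass sector arm, feel for that hole and let the pin drop fully home in it. Wind clockwise only and do not run past the hole, never force the pin against the plate, and leave the other things on the bench where they are.

Things in the scene. Friction and masses are not known exactly. Their poses are not given: they have to be found in the camera images.
- crank_axis (a point): Point on the upright axis of the worm and dividing crank, in the level top face of the steel index plate, 166 mm above the bench. The crank is a flat arm turning above the plate (arm top 14 mm, hub nut 16.5 mm above this point); nothing else of the fixture rises above the plate. Turning takes 2 to 3 N at the knob (4 to 5 with the pin on the plate); 40 turns of the crank turn the wheel once.
- knob_middle (a point): Middle of the black knob at the end of the crank arm: an upright cylinder 22 mm across and 22 mm high (11 mm up and down from this point), straight above the pin; below it a 10 mm stem and a sleeve 18 mm across whose top is at the arm's top. It goes round 45 mm from crank_axis, rises and falls with the pin, and spins freely on its own axis, so a gripper may keep one heading.
- sector_mark (a point): Point on the plate's top face at the near edge of the second brass sector arm, 45 mm from crank_axis, 145 degrees clockwise (from above) of where the crank starts. The centre of the wanted hole lies 3.5 to 17 mm before it along the 45 mm hole circle: the plate has been turned a little on its boss, so where exactly must be felt. The other sector arm lies just behind the crank's start.
- plunger (a joint): Lift of spring pin and knob, m: 0 fully home in a hole, 0.006 with the pin's end on the plate's top face (as at the start), 0.013 at most (0.008 to 0.011 clears plate and sector arms, 1.5 mm thick). A spring pushes it down with about 4 N at 0 and 5 N at 0.0095; let go, it drops by itself.
- spindle (a joint): Angle of the face plate and ratchet wheel, rad: 0 at the start, grows as the crank is wound clockwise, by 0.157 a full turn (1/40 of the crank's angle). Next tooth: about 0.529. Too coarse a reading to find a hole (one hole space is 0.0105).
- index_pin: The steel index pin, 6 mm across with a flat end, under the knob; origin on its axis, 2 mm below its end. It works on the fixed index plate (114 mm across, 8 mm thick, a circle of 15 holes at 45 mm radius, 24 degrees or 18.8 mm apart, 7.5 mm wide, 6 mm deep). It drops in only within about 0.8 mm of a hole's centre, else it rests on the flat face between.
- fixture: Green cast rotary table stood on edge on a black granite slab 200 by 250 by 30 mm, its worm upright and the index plate on top, face plate (100 mm across) and brass ratchet wheel on its side (+y). Fixed to the bench. Origin on the bench below crank_axis; z up; the slab reaches from -70 to 130 mm in x and -100 to 150 mm in y.
- caliper: Bystander: digital caliper 225 by 56 by 15 mm lying on a paper towel, origin on its underside under the beam's middle.
- loupe: Bystander: black eye loupe 33 mm in diameter, 30 mm high, origin at the centre of its underside.
- parts_tin: Bystander: open dark tin with a yellow rim, 104 mm in diameter, 62 mm high, origin at the centre of its underside.
- hex_key: Bystander: L-shaped hex key 60 by 22 by 5 mm lying on the granite slab, origin on its underside.
- gauge_block: Bystander: steel gauge block 35 by 12 by 10 mm lying on the granite slab, origin at the centre of its underside.
- spare_wheel: Bystander: spare brass ratchet wheel lying flat, about 68 mm across, 10 mm thick, origin at the centre of its underside.
- screwdriver: Bystander: red-handled screwdriver 180 mm long lying on the bench, origin on its underside.

How it is judged:
On the way, in this order (a step that is already met when the one before it is completed fails the run):
1. the pin is drawn up clear of the plate before the crank is turned (value of joint plunger above 0.0072 m and value of joint spindle below 0.004 rad), for 0.1 s.
2. the crank has been wound three full turns clockwise (value of joint spindle above 0.4712 rad), for 0.1 s.
At the end, for the whole second after the job is handed in: the pin is fully home (lift under 1.5 mm) in the hole just short of the second sector arm after three full turns, so that the wheel stands at its next tooth (0.5288 rad, within 0.0045), at rest (value of joint spindle between 0.5243 and 0.5333 rad and value of joint plunger below 0.0015 m and velocity of joint spindle between -0.005 and 0.005 rad/s); the robot touches nothing.
It fails at once if the pin is forced against the plate with more than 15 N (contact force between index_pin and anything else above 15 N).
It fails at once if the crank is wound backwards, by more than half a hole space (value of joint spindle below -0.005 rad).
It fails at once if the crank is run past the hole by more than about half a hole space (value of joint spindle above 0.5375 rad).
It fails at once if one of the other things on the bench is shifted by more than 20 mm (distance of any of caliper, loupe, parts_tin, hex_key, gauge_block, spare_wheel, screwdriver from where it was at the start of the episode above 0.02 m).
It also fails if it takes over 67 s, if anything falls off the work surface, if the arm or the gripper's body presses on something with over 40 N, if the wrist force passes 120 N, or if a joint passes its speed limit or range.

### The arm

A 6-joint arm with a two-finger parallel gripper is mounted at the origin on the work surface. World frame = base frame: x ahead of the robot, y to its left, z up, the work surface at z = 0. Lengths are in m, angles in rad, forces in N, time in s.
With the tool pointing down it reaches from about 0.325 to 0.75 m from the base axis. Payload 7.6 kg.
Tool frame: the origin (TCP) lies between the finger pads; the fingertips stand 11 mm ahead of it and the grasp point (between the pads) lies 8 mm behind it (arm.finger_overhang is the distance from the TCP to the fingertips, in m); z points along the fingers, y is the line along which they close (so a half turn about z gives the same grasp; the last joint's range is limited). The gripper opens to 85 mm and grips with 20 to 120 N. Pads are 22 mm wide; open, the fingers measure 114 mm over their backs; the gripper's body (76 mm by 85 mm) begins 54 mm behind the grasp point. The pads swing forward as they close: fully open they stand 13 mm farther back than shut.
Start: joints at [1.158, 0.052, 1.401, -0, 1.689, -0.07], TCP at [0.176, 0.494, 0.202] pointing down, gripper open.
Joint ranges: [-2.9, 2.9], [-0.91, 2.17], [0.12, 2.37], [-1.06, 4.2], [0.26, 2.73], [-2.93, 2.93]. Speed limits (rad/s): [2.57, 2.57, 3.01, 3.14, 3.14, 3.14].

### API

Orientations are given as a unit quaternion [w, x, y, z].
In Python, from workcell import arm, optics gives the robot as it stands. The module is installed in compiled form; this text tells all that it offers. Calls block until the motion is done:
- arm.move_ptp(position, orientation): joint-space move of the TCP to a pose.
- arm.move_linear(position, orientation=None, feed=0.15): straight line of the TCP; orientation=None keeps the orientation; feed is the mean speed in m/s.
- arm.move_j(angles): joint-space move.
- arm.command_gripper(opening, force=None): finger opening in m; force is the grip in N (None keeps the last); returns when the fingers have stopped.
- arm.pause(seconds).
- arm.ik(position, orientation): joint angles nearest the present ones, or None.
- optics.snapshot(name): name is "scene" or "top" or "wrist"; returns a dict with "img" (400x640x3 uint8, red, green, blue), "depth" (400x640 float32, m along the optical axis (not along the pixel's ray), 0 where there is no reading), "fovy" (degrees; the focal length in pixels is half the picture's height over the tangent of half this angle, whatever the lens; pixels are square), "cx", "cy" (the principal point, pixels), "pose" (4x4, takes a point from camera to world coordinates). Camera axes: x right, y up, looking along -z (the intrinsics and any distortion apply to the point x, -y, -z); pixel columns grow to the right and rows downward; lengths in m; the calibration is good to about 2 mm. The wrist camera is an equidistant fisheye: a pixel r from the principal point sees the ray r / f radians off the axis. A picture is of the moment at which its call begins.
A pose or a line that the arm cannot do raises arm.IKError and nothing moves.
- arm.hand_in(): hands the job in; it is judged then, once.
Readings, each from a call of its own:
- arm.read_clock(): time.
- arm.read_joints(): joint angles.
- arm.read_dq(): joint speeds.
- arm.read_effort(): joint torques, N m.
- arm.read_ee_pos(): TCP position.
- arm.read_tcp_rot(): TCP orientation.
- arm.read_contact_force(): force on the tool from outside, world axes, zero at the start.
- arm.read_ft_torque(): the same for the moment, N m.
- arm.read_width(): finger opening in m.
- arm.read_finger_force(): force on a finger pad.
Only numpy, scipy, OpenCV 4.12 (cv2) and the standard library are available. Lean on these libraries where they do the work, as an engineer would, in place of code of your own. Each camera call takes 0.05 s, during which the arm holds its last target. There are 200 camera calls.

## Working session

There is one attempt and no reset: what is moved stays moved. The work goes in short steps, each a Python script; the robot and the scene stay as the last script left them, time stands still between calls to the robot, and variables do not carry over. Pictures are saved under pics/ and viewed, at most 10 in all, crops included, and the job is handed in when it is done.

```bash
mkdir -p pics
python3 - <<'E'
from workcell import arm, optics
import cv2,numpy as np
for n in ("scene","top"):
    s=optics.snapshot(n); np.savez(f"{n}.npz",**s)
    cv2.imwrite(f"pics/{n}.png",s["img"][:,:,::-1]); print(n,s["fovy"],s["cx"],s["cy"],s["pose"].round(3).tolist())
print(arm.read_clock(),arm.read_tcp_rot(),arm.read_contact_force(),arm.finger_overhang)
E
```

```text
scene 56.31346829516962 316.28219984151673 204.73411839395774 [[0.827, -0.426, 0.367, 0.979], [0.562, 0.604, -0.565, -0.667], [0.019, 0.674, 0.739, 1.037], [0.0, 0.0, 0.0, 1.0]]
top 55.26306142360571 316.01146208430214 202.0643296463432 [[-0.004, 0.992, -0.125, 0.407], [-1.0, -0.003, 0.001, 0.038], [0.001, 0.125, 0.992, 1.222], [0.0, 0.0, 0.0, 1.0]]
0.1 [-1.76207129e-04  1.70560891e-01  9.85346881e-01 -6.89055343e-04] [0.50503314 0.03557315 0.1408409 ] 0.011
```

View pics/scene.png

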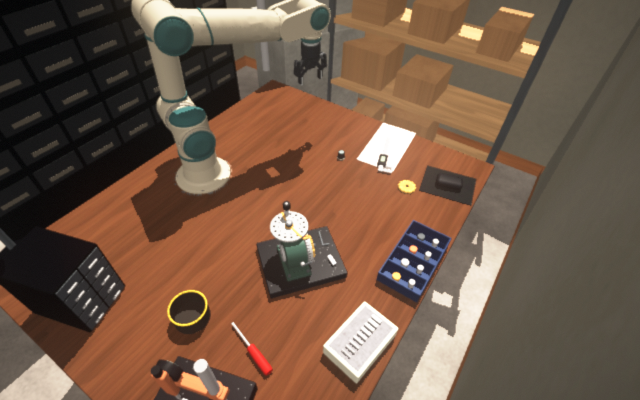

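View pics/top.png

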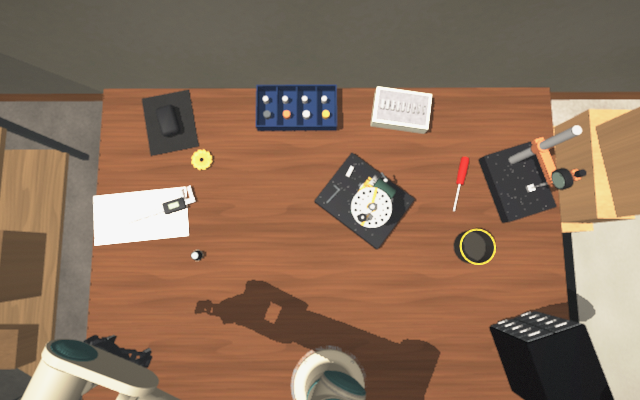

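The scene and top views show the fixture near mid-bench: index plate around (372,208) in the top view, with the knob around (362,217). I'll get a close wrist view and a blown-up top crop.

```bash
cat > h.py <<'E'
from workcell import arm, optics
import cv2,numpy as np
def ray(s,u,v,fish=False):
    f=200/np.tan(np.radians(float(s["fovy"])/2)); x=(u-s["cx"]);y=(v-s["cy"])
    if fish:
        r=np.hypot(x,y); t=r/f; d=np.array([x/r*np.sin(t),-y/r*np.sin(t),-np.cos(t)])
    else: d=np.array([x/f,-y/f,-1.])
    P=np.asarray(s["pose"]); return P[:3,3],P[:3,:3]@d
def onz(s,u,v,z,fish=False):
    o,d=ray(s,u,v,fish); return o+d*(z-o[2])/d[2]
def down(a): # y of tool axis heading: q = rot about z by a times pi about x
    return np.array([0,np.cos(a/2),np.sin(a/2),0])
E
python3 - <<'E'
from h import *
s=dict(np.load("top.npz"))
print(onz(s,372,208,.166),onz(s,362,217,.2))
p=arm.read_tcp_rot(); print(p)
c=s["img"][150:250,310:420,::-1]; cv2.imwrite("pics/topc.png",cv2.resize(c,None,fx=6,fy=6,interpolation=cv2.INTER_CUBIC))
arm.move_ptp([.46,-.11,.40],down(0))
w=optics.snapshot("wrist"); np.savez("wrist.npz",**w)
print(w["fovy"],w["cx"],w["cy"],w["pose"].round(3).tolist(),arm.read_clock())
cv2.imwrite("pics/wrist.png",w["img"][:,:,::-1])
E
```

```text
[ 0.52267303 -0.11894411  0.166     ] [ 0.49476115 -0.08652292  0.2       ]
[-1.76207129e-04  1.70560891e-01  9.85346881e-01 -6.89055343e-04]
65.70646984690485 319.02113584627995 199.33863150696442 [[0.002, 0.963, 0.269, 0.529], [-1.0, 0.002, 0.0, -0.109], [-0.0, -0.269, 0.963, 0.572], [0.0, 0.0, 0.0, 1.0]] 2.625
```

View pics/topc.png

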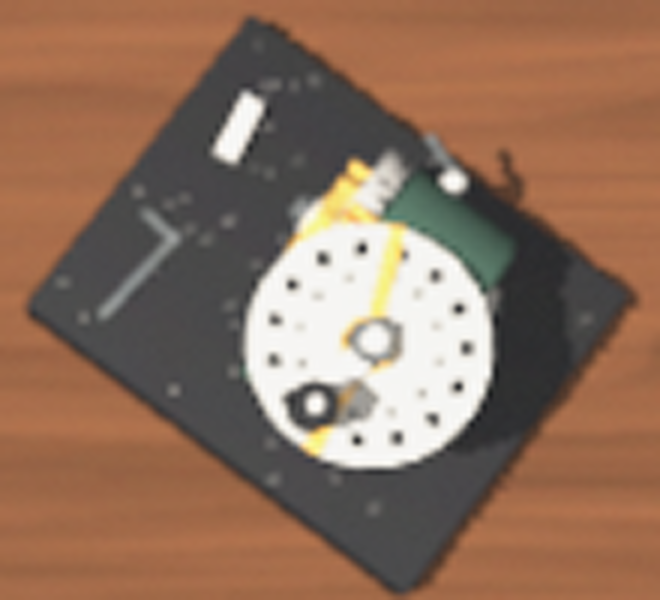

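View pics/wrist.png

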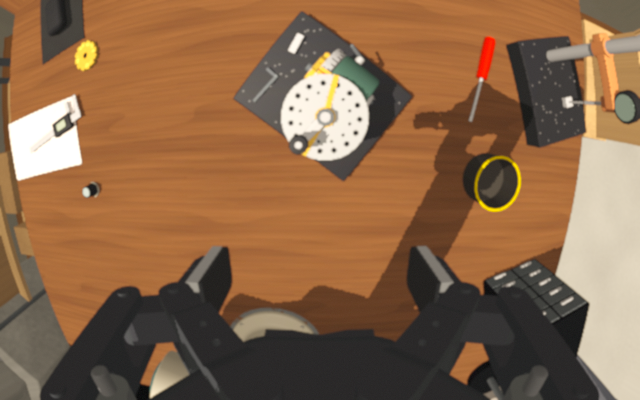

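Run:
```python
from h import *
arm.move_ptp([.525,-.117,.30],down(0))
w=optics.snapshot("wrist"); np.savez("wrist2.npz",**w)
print(w["pose"][:3,3],arm.read_clock(),arm.read_contact_force())
t=dict(np.load("top.npz"))
for s,fish,n in((t,False,"top"),(w,True,"wrist")):
    g=s["img"].astype(int); u0,v0=(372,208) if n=="top" else (None,None)
    o=None
    m=((g.min(2)>150)&(g.max(2)-g.min(2)<50)).astype(np.uint8)
    m=cv2.morphologyEx(m,cv2.MORPH_CLOSE,np.ones((3,3)))
    cs,_=cv2.findContours(m,cv2.RETR_EXTERNAL,cv2.CHAIN_APPROX_NONE)
    for c in sorted(cs,key=cv2.contourArea)[-3:]:
        e=cv2.fitEllipse(cv2.convexHull(c)); print(n,cv2.contourArea(c),e,onz(s,*e[0],.166,fish))
x=w["img"][:,:,::-1]; cv2.imwrite("pics/wrist2.png",x)
cv2.imwrite("pics/wrist2c.png",cv2.resize(x[80:280,220:440],None,fx=3,fy=3,interpolation=cv2.INTER_CUBIC))
```

```text
[ 0.59333918 -0.11654975  0.47328738] 3.225 [-0.66856083 -0.69494753  0.66775042]
top 2309.0 ((84.10964965820312, 389.4723205566406), (109.60955047607422, 247.33253479003906), 26.284679412841797) [0.04666997 0.64650077 0.166     ]
top 4526.5 ((141.76625061035156, 212.40008544921875), (75.32292938232422, 117.69168090820312), 81.93301391601562) [0.51260552 0.52022733 0.166     ]
top 8959.0 ((622.528564453125, 301.4700622558594), (95.39580535888672, 206.86383056640625), 170.2984161376953) [ 0.26656535 -0.78972304  0.166     ]
wrist 3139.5 ((27.183971405029297, 171.95135498046875), (75.86202239990234, 92.96481323242188), 53.62373733520508) [0.54900065 0.30872774 0.166     ]
wrist 7433.0 ((318.5069580078125, 179.32472229003906), (109.2302474975586, 111.08175659179688), 107.55950927734375) [ 0.52887738 -0.11610501  0.166     ]
wrist 11157.5 ((621.3472900390625, 284.4280090332031), (111.23332977294922, 244.93455505371094), 1.4181123971939087) [ 0.34415784 -0.67819009  0.166     ]
```

View pics/wrist2c.png

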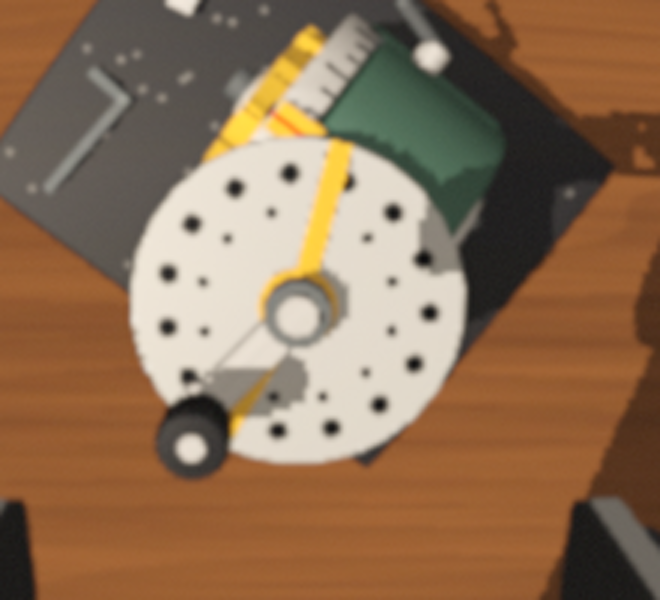

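The close wrist view shows the plate centred near (318,179) full-frame. The knob is lower left at (284,228), and the second sector arm points to about (332,135). The hole just short of that arm is at (316.7,137).

Run:
```python
from h import *
from scipy.optimize import least_squares
w=dict(np.load("wrist2.npz")); t=dict(np.load("top.npz"))
def big(s,seed):
    g=s["img"].astype(int); m=((g.min(2)>140)&(g.max(2)-g.min(2)<60)).astype(np.uint8)
    cs,_=cv2.findContours(m,cv2.RETR_EXTERNAL,cv2.CHAIN_APPROX_NONE)
    c=[c for c in cs if cv2.pointPolygonTest(cv2.convexHull(c),seed,False)>0 and cv2.contourArea(c)>500][0]
    return cv2.fitEllipse(cv2.convexHull(c))
e=big(t,(372.,208.)); print("top plate",e,onz(t,*e[0],.166))
# holes in wrist
up=cv2.resize(w["img"],None,fx=4,fy=4,interpolation=cv2.INTER_CUBIC); 
m=(up.max(2)<110).astype(np.uint8)
n,l,st,ce=cv2.connectedComponentsWithStats(m)
P=[]
for i in range(1,n):
    u,v=(ce[i]+.5)/4-.5
    p=onz(w,u,v,.166,True)
    r=np.hypot(*(p[:2]-[.5289,-.1161]))
    if 120<st[i,4]<900 and .03<r<.055: P.append(p[:2]); print(np.round([u,v],1),st[i,4],p[:2].round(4),r.round(4))
P=np.array(P)
f=least_squares(lambda q:np.hypot(P[:,0]-q[0],P[:,1]-q[1])-q[2],[.529,-.116,.045],loss="soft_l1",f_scale=.0005); c=f.x[:2]; print("fit",f.x,f.fun.round(4))
print("hole az",sorted(np.degrees(np.arctan2(P[:,1]-c[1],P[:,0]-c[0])).round(1)))
# sector arm yellow
hsv=cv2.cvtColor(up,cv2.COLOR_RGB2HSV); y=(cv2.inRange(hsv,(20,120,150),(32,255,255)))
vs,us=np.nonzero(y); 
Q=np.array([onz(w,(u+.5)/4-.5,(v+.5)/4-.5,.1675,True)[:2]-c for u,v in zip(us,vs) if 300<u/4<345 and 120<v/4<165])
r=np.hypot(*Q.T);az=np.degrees(np.arctan2(Q[:,1],Q[:,0]))
for a in(.025,.03,.035,.04,.045,.05): k=abs(r-a)<.0008; print(a,np.percentile(az[k],[2,50,98]))
# knob dark blobs + depth
d=w["depth"]; P4=w["pose"]
for u,v in((284,228),(284,224),(284,230),(284,233),(280,228),(288,228),(318,184),(330,190),(310,200),(270,180)):
    o,dr=ray(w,u,v,True); dr=dr/abs((P4[:3,:3].T@dr)[2]); p=o+dr*d[v,u]; print(u,v,p.round(4))
```

```text
top plate ((371.00372314453125, 207.03707885742188), (41.069915771484375, 41.56243133544922), 119.62370300292969) [ 0.52537627 -0.11623176  0.166     ]
[316.2 137.3] 282 [ 0.5715 -0.1138] 0.0426
[298.  142.3] 262 [ 0.5665 -0.0957] 0.0428
[350.6 150.5] 292 [ 0.5585 -0.1481] 0.0436
[283.6 154.2] 241 [ 0.5547 -0.0811] 0.0435
[361.2 165.6] 459 [ 0.5432 -0.1592] 0.0454
[275.7 170.7] 228 [ 0.5379 -0.0727] 0.0443
[362.8 183.9] 261 [ 0.5243 -0.1614] 0.0455
[275.5 188.6] 227 [ 0.5192 -0.0719] 0.0452
[357.7 200.9] 244 [ 0.5062 -0.1567] 0.0465
[282.5 205.1] 238 [ 0.5016 -0.0787] 0.0463
[310.7 211.9] 198 [ 0.4943 -0.108 ] 0.0356
[346.1 214.4] 247 [ 0.4914 -0.145 ] 0.0473
[330.  222.1] 240 [ 0.4829 -0.1282] 0.0476
[312.2 223.1] 230 [ 0.4819 -0.1095] 0.0475
fit [ 0.52656261 -0.11648764  0.04512918] [-0.0001 -0.0001 -0.0002  0.0001  0.0007  0.0001 -0.0002  0.     -0.
  0.0002 -0.0118  0.0001  0.0001  0.0001]
hole az [np.float64(-164.9), np.float64(-141.0), np.float64(-116.9), np.float64(-92.9), np.float64(-68.8), np.float64(-44.8), np.float64(3.4), np.float64(27.5), np.float64(51.5), np.float64(75.5), np.float64(99.4), np.float64(123.4), np.float64(165.3), np.float64(171.1)]
0.025 [-22.15045524 -14.61820068  -7.28093962]
0.03 [-20.34394701 -14.43430209  -8.36600965]
0.035 [-19.8620235  -14.58688032  -9.27983474]
0.04 [-19.17612423 -14.63266387 -10.0771811 ]
0.045 [-20.4019449  -15.46253664 -10.48510386]
0.05 [-18.76013592 -14.7655024  -10.69094249]
284 228 [ 0.4956 -0.0855  0.2171]
284 224 [ 0.4989 -0.0855  0.2158]
284 230 [ 0.4936 -0.0854  0.2167]
284 233 [ 0.4911 -0.0855  0.2178]
280 228 [ 0.4957 -0.082   0.2175]
288 228 [ 0.4952 -0.089   0.2159]
318 184 [ 0.5279 -0.1156  0.1832]
330 190 [ 0.518  -0.1278  0.1669]
310 200 [ 0.5114 -0.1078  0.1811]
270 180 [ 0.5287 -0.0668  0.1677]
```

```bash
cat >> h.py <<'E'
C=np.array([.5262,-.1164]); R=.045
def pos(azdeg,z,c=C):
    a=np.radians(azdeg); return np.array([c[0]+R*np.cos(a),c[1]+R*np.sin(a),z])
def F(n=5):
    v=[]
    for _ in range(n): v.append(arm.read_contact_force()); arm.pause(.01)
    return np.mean(v,0)
E
python3 - <<'E'
from h import *
z=.2005
for a in range(0,360,30): assert arm.ik(pos(a,z+.0035),down(0)) is not None
arm.command_gripper(.045,25)
arm.move_ptp(pos(135,.26),down(0))
arm.move_linear(pos(135,z),feed=.06)
f0=F(); print("pre",f0,arm.read_ee_pos(),pos(135,z))
arm.command_gripper(.0,25)
print("w",arm.read_width(),arm.read_finger_force(),F()-f0)
for dz in(.001,.002,.0035):
    arm.move_linear(pos(135,z+dz),feed=.02); print(dz,F()-f0,arm.read_ee_pos()[2])
np.save("f0.npy",f0); print(arm.read_clock())
s=optics.snapshot("wrist"); x=s["img"][:,:,::-1]; cv2.imwrite("pics/g.png",x)
E
```

```text
pre [ 0.15262908 -0.20225512  0.0512624 ] [ 0.49461395 -0.08461998  0.20107236] [ 0.49438019 -0.08458019  0.2005    ]
w -0.0002715349506294047 0.0 [-0.20786332  0.29854694 -0.1522092 ]
0.001 [ 0.1871093   0.37972663 -0.23997715] 0.20156978395182867
0.002 [ 0.17353825  0.39330171 -0.0587546 ] 0.20253857637936531
0.0035 [ 0.21809803  0.14062324 -0.5024466 ] 0.2040676803829971
6.65
```

View pics/g.png

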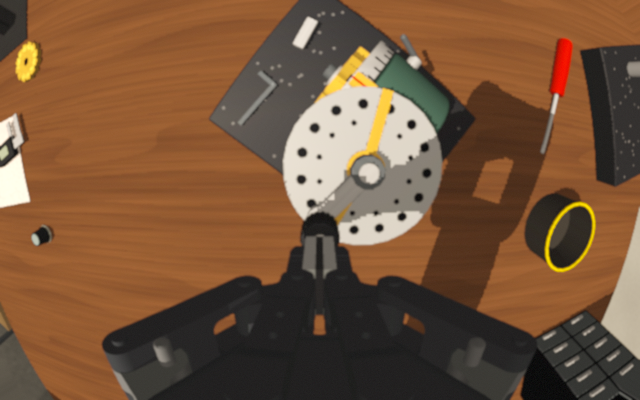

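The fingers closed fully (width 0) without the knob. In the image the knob (320,225) sits just beyond the finger ends. I'll check with depth where each one is.

Run:
```python
from h import *
s=optics.snapshot("wrist"); np.savez("g.npz",**s); P4=s["pose"]; d=s["depth"]
for v in range(205,275,5):
    for u in(310,320,328):
        o,dr=ray(s,u,v,True); dr=dr/abs((P4[:3,:3].T@dr)[2]); p=o+dr*d[v,u]; print(u,v,p.round(4),end=" ")
    print()
print(arm.read_ee_pos(),arm.read_width(),P4[:3,3],arm.read_clock())
t=optics.snapshot("scene"); np.savez("sc2.npz",**t)
a=cv2.resize(s["img"][180:290,270:380],(480,480),interpolation=2)
b=cv2.resize(t["img"][180:250,250:330],(550,480),interpolation=2)
cv2.imwrite("pics/g2.png",np.hstack([a,b])[:,:800,::-1])
```

```text
310 205 [ 0.5003 -0.0781  0.1663] 320 205 [ 0.5034 -0.0851  0.1768] 328 205 [ 0.5045 -0.0904  0.1803] 
310 210 [ 0.5004 -0.0784  0.1783] 320 210 [ 0.5008 -0.0851  0.1797] 328 210 [ 0.5013 -0.0904  0.1812] 
310 215 [ 0.5037 -0.079   0.1989] 320 215 [ 0.5045 -0.085   0.2012] 328 215 [ 0.5044 -0.0898  0.2008] 
310 220 [ 0.5049 -0.0794  0.2113] 320 220 [ 0.5045 -0.085   0.2102] 328 220 [ 0.5049 -0.0895  0.2114] 
310 225 [ 0.5038 -0.0795  0.2166] 320 225 [ 0.504  -0.085   0.2169] 328 225 [ 0.5038 -0.0894  0.2166] 
310 230 [ 0.5007 -0.0795  0.2162] 320 230 [ 0.5009 -0.085   0.2166] 328 230 [ 0.5002 -0.0895  0.2148] 
310 235 [ 0.4978 -0.0794  0.2165] 320 235 [ 0.4983 -0.085   0.2175] 328 235 [ 0.4976 -0.0895  0.2159] 
310 240 [ 0.5057 -0.0802  0.2421] 320 240 [ 0.5058 -0.0849  0.2423] 328 240 [ 0.5055 -0.0887  0.2415] 
310 245 [ 0.5057 -0.0804  0.2478] 320 245 [ 0.5057 -0.0849  0.2478] 328 245 [ 0.506  -0.0885  0.2484] 
310 250 [ 0.5063 -0.0806  0.2544] 320 250 [ 0.5056 -0.0849  0.253 ] 328 250 [ 0.5065 -0.0883  0.2548] 
310 255 [ 0.5063 -0.0807  0.2594] 320 255 [ 0.5059 -0.0849  0.2587] 328 255 [ 0.506  -0.0882  0.2588] 
310 260 [ 0.5056 -0.0808  0.2628] 320 260 [ 0.5057 -0.0849  0.2629] 328 260 [ 0.5057 -0.0881  0.2629] 
310 265 [ 0.5057 -0.0809  0.2672] 320 265 [ 0.5049 -0.0848  0.2657] 328 265 [ 0.5052 -0.088   0.2664] 
310 270 [ 0.5052 -0.081   0.2705] 320 270 [ 0.5054 -0.0848  0.2709] 328 270 [ 0.5052 -0.0879  0.2705] 
[ 0.49438451 -0.08458715  0.20400214] -0.00014480262009668415 [ 0.562919   -0.08445606  0.37619479] 6.75
```

View pics/g2.png

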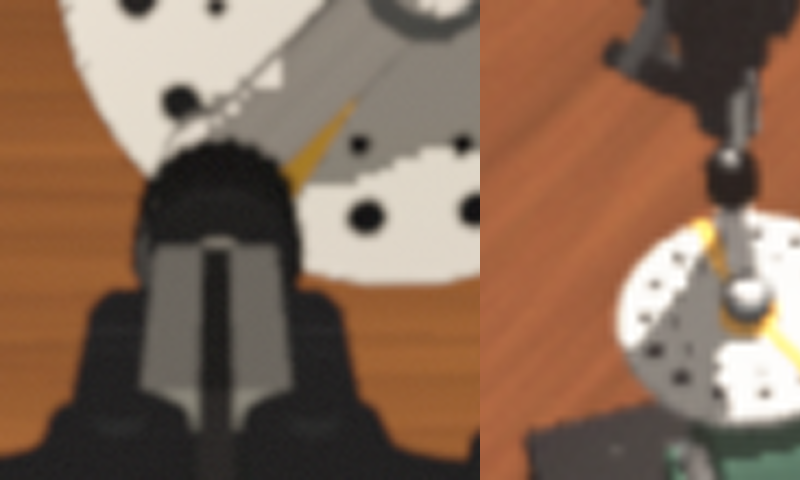

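Depth and the scene view agree: the fingertips end at z≈0.24, just above the knob top at 0.217. The reported TCP and overhang would put them at 0.193, so the actual tips are about 45 mm higher than the stated numbers. I'll check this numerically with the fingers open, then go down in steps.

```bash
cat >> h.py <<'E'
def fing():
    "lowest z of finger points seen in the wrist depth (near camera, above knob), per side"
    s=optics.snapshot("wrist"); P4=s["pose"]; d=s["depth"]; out=[]
    tcp=arm.read_ee_pos()
    for v in range(150,330,2):
        for u in range(230,410,2):
            if d[v,u]<=0: continue
            o,dr=ray(s,u+.01,v,True); dr=dr/abs((P4[:3,:3].T@dr)[2]); out.append(o+dr*d[v,u])
    return s,np.array(out),tcp
E
python3 - <<'E'
from h import *
arm.move_linear(pos(135,.235),feed=.1)
arm.command_gripper(.045,25)
def rep(tag):
    s,p,t=fing(); q=p-t
    for n,k in(("L",(q[:,1]>.005)),("R",(q[:,1]<-.005))):
        k&=(abs(q[:,0])<.016)&(abs(q[:,1])<.05)&(p[:,2]>.221)
        z=np.sort(p[k][:,2]); print(tag,n,k.sum(),z[:5].round(4),"tip-tcp",(z[2]-t[2]).round(4), "y",p[k][p[k][:,2]<z[2]+.006][:,1].round(4)[:6])
    return s
rep("closed-ish")
arm.move_linear(pos(135,.235),feed=.1)
arm.command_gripper(0,25); rep("shut"); arm.command_gripper(.045,25)
print(arm.read_clock(),F(), arm.read_width())
E
```

```text
closed-ish L 575 [0.2662 0.2665 0.2668 0.2671 0.2671] tip-tcp 0.0319 y [-0.0562 -0.0571 -0.0581 -0.059  -0.0602 -0.0611]
closed-ish R 569 [0.2665 0.267  0.2675 0.2677 0.2683] tip-tcp 0.0326 y [-0.1067 -0.1077 -0.1087 -0.1096 -0.1107 -0.1117]
shut L 729 [0.2679 0.2691 0.2698 0.2709 0.271 ] tip-tcp 0.0348 y [-0.0781 -0.0792 -0.0783 -0.0792 -0.0783 -0.0793]
shut R 716 [0.2686 0.2687 0.27   0.2705 0.2707] tip-tcp 0.035 y [-0.0898 -0.0907 -0.0897 -0.0906 -0.0896 -0.0906]
9.1083 [ 0.25078223  0.10891185 -0.00367934] 0.04457951509404712
```

Run:
```python
from h import *
f0=F()
for z in(.178,.166,.158):
    arm.move_linear(pos(135,z),feed=.06); f=F()-f0; print(z,f.round(2),arm.read_ee_pos())
    if np.linalg.norm(f)>3: raise SystemExit("contact")
arm.command_gripper(.0,25)
print("w",arm.read_width(),arm.read_finger_force(),F()-f0,arm.read_clock())
np.save("f0.npy",f0)
s=optics.snapshot("wrist"); t=optics.snapshot("scene")
a=cv2.resize(s["img"][180:290,270:380],(480,480),interpolation=2)
b=cv2.resize(t["img"][180:250,265:315],(320,480),interpolation=2)
cv2.imwrite("pics/g3.png",np.hstack([a,b])[:,:,::-1])
```

```text
0.178 [ 0.01 -0.14  0.15] [ 0.4946292  -0.08465031  0.17853763]
0.166 [0.37 0.3  0.29] [ 0.494225   -0.0845441   0.16569168]
0.158 [0.38 0.14 0.25] [ 0.49423406 -0.08455515  0.15772042]
w 0.02127591618339371 24.633487164974213 [ 0.27233394 -1.49436902  1.51326601] 11.4167
```

View pics/g3.png

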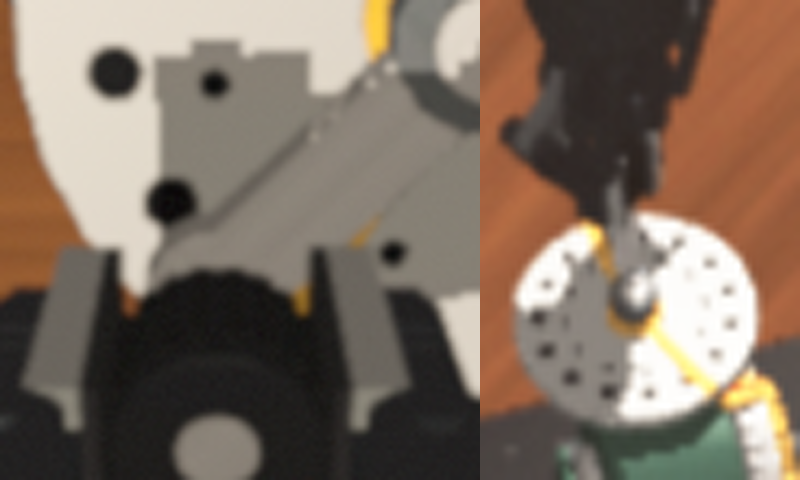

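The knob (crop 218,400) is now between the pads, width 21.3 mm. Next: lift, check the force, and start the wind slowly with radial correction.

```bash
cat >> h.py <<'E'
def wind(a0,a1,z,c,f0,feed=.09,step=12.,k=4e-5,log=30,fz=True):
    n=int(np.ceil((a0-a1)/step)); c=np.array(c,float)
    for i in range(1,n+1):
        a=a0-(a0-a1)*i/n; arm.move_linear(pos(a,z,c),feed=feed)
        f=np.array(arm.read_contact_force())-f0; r=np.array([np.cos(np.radians(a)),np.sin(np.radians(a))]); fr=f[:2]@r; ft=f[:2]@np.array([-r[1],r[0]])
        dc=np.clip(k*fr,-.0003,.0003)*r; c=c+dc
        if i%max(1,int(log/step))==0 or abs(fr)>25: print("az",round(a,1),"Fr %.1f Ft %.1f Fz %.1f"%(fr,ft,f[2]),"c",c.round(4),round(arm.read_clock(),2))
        if np.linalg.norm(f)>50: print("STOP",f); break
    return a,c
E
python3 - <<'E'
from h import *
f0=np.load("f0.npy"); z=.158
for dz in(.001,.002,.0037):
    arm.move_linear(pos(135,z+dz),feed=.02); print(dz,(F()-f0).round(2),arm.read_ee_pos()[2],arm.read_width())
arm.pause(.15)
a,c=wind(135,75,z+.0037,C,f0,feed=.06,step=10,log=10)
np.save("st.npy",[a,*c]); print(arm.read_clock(),arm.read_ee_pos(),pos(a,z+.0037,c))
s=optics.snapshot("wrist"); cv2.imwrite("pics/l.png",s["img"][:,:,::-1]); np.savez("l.npz",**s)
P4=s["pose"]
for u,v in((316,280),(320,284),(324,280),(320,290)):
    o,dr=ray(s,u,v,True); dr=dr/abs((P4[:3,:3].T@dr)[2]); print((o+dr*s["depth"][v,u]).round(4))
E
```

```text
0.001 [ 2.13 -2.71 -3.53] 0.15846832956182955 0.020984015525567366
0.002 [ 2.01 -3.57 -4.76] 0.15975141947558064 0.021070147684189088
0.0037 [ 1.83 -3.48 -4.68] 0.16178866148638887 0.02133487984145297
az 125.0 Fr -3.6 Ft -0.8 Fz -5.5 c [ 0.5263 -0.1165] 12.82
az 115.0 Fr -3.0 Ft -0.6 Fz -5.2 c [ 0.5263 -0.1166] 13.11
az 105.0 Fr -1.5 Ft -0.8 Fz -5.2 c [ 0.5263 -0.1167] 13.39
az 95.0 Fr -0.7 Ft -1.1 Fz -5.2 c [ 0.5264 -0.1167] 13.68
az 85.0 Fr 0.9 Ft -1.1 Fz -5.1 c [ 0.5264 -0.1167] 13.96
az 75.0 Fr 0.8 Ft -1.7 Fz -5.3 c [ 0.5264 -0.1166] 14.24
14.2417 [ 0.53835772 -0.07310321  0.16170566] [ 0.53800914 -0.07317988  0.1617    ]
[ 0.5396 -0.0717  0.2196]
[ 0.5383 -0.0734  0.2208]
[ 0.5402 -0.0751  0.2207]
[ 0.5343 -0.0734  0.2194]
```

Run:
```python
from h import *
f0=np.load("f0.npy"); a,*c=np.load("st.npy"); z=.1617
a,c=wind(a,30-1080,z,c,f0,feed=.1,step=12,log=96)
a,c=wind(a,12-1080,z,c,f0,feed=.05,step=9,log=9)
np.save("st.npy",[a,*c]); print(arm.read_clock(),arm.read_ee_pos(),pos(a,z,c),arm.read_width())
s=optics.snapshot("wrist"); np.savez("m.npz",**s)
t=optics.snapshot("top")
a=cv2.resize(s["img"][180:330,240:400],(480,450),interpolation=2)
b=cv2.resize(t["img"][180:236,350:390],(320,450),interpolation=2)
cv2.imwrite("pics/m.png",np.hstack([a,b])[:,:,::-1])
```

```text
az -20.7 Fr -0.7 Ft -1.7 Fz -4.6 c [ 0.5266 -0.1164] 16.29
az -116.5 Fr 0.5 Ft -2.2 Fz -4.7 c [ 0.5265 -0.1165] 18.29
az -212.2 Fr 0.1 Ft -1.8 Fz -5.4 c [ 0.5264 -0.1166] 20.29
az -308.0 Fr 1.1 Ft -1.8 Fz -4.6 c [ 0.5264 -0.1162] 22.29
az -403.7 Fr 1.0 Ft -2.3 Fz -5.1 c [ 0.5265 -0.1162] 24.29
az -499.5 Fr 0.0 Ft -2.2 Fz -5.3 c [ 0.5266 -0.1166] 26.29
az -595.2 Fr 1.3 Ft -2.6 Fz -5.1 c [ 0.5264 -0.1166] 28.29
az -691.0 Fr 1.1 Ft -1.6 Fz -5.0 c [ 0.5265 -0.1161] 30.29
az -786.7 Fr 1.5 Ft -2.5 Fz -5.0 c [ 0.5266 -0.1163] 32.29
az -882.4 Fr 0.5 Ft -1.3 Fz -5.0 c [ 0.5265 -0.1167] 34.29
az -978.2 Fr 0.9 Ft -1.6 Fz -4.6 c [ 0.5263 -0.1165] 36.29
az -1059.0 Fr -0.5 Ft -0.6 Fz -5.1 c [ 0.5265 -0.1162] 38.08
az -1068.0 Fr 0.6 Ft 0.0 Fz -5.0 c [ 0.5265 -0.1162] 38.38
38.375 [ 0.5705773  -0.10744314  0.16167322] [ 0.57052597 -0.10683273  0.1617    ] 0.020679247595162566
```

View pics/m.png

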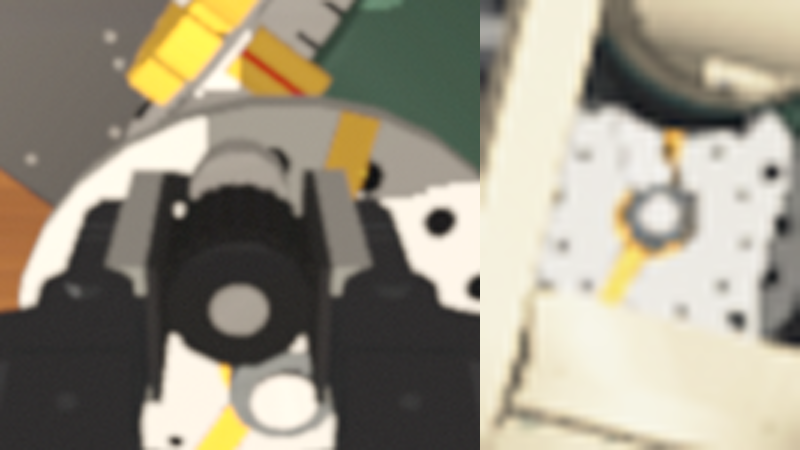

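The pin is about 6 mm short of the hole, and the sector arm is at crop (355,150). I'll lower until the plate takes the load, open the fingers slightly, and push with the +y finger in small steps. The spring then drops the pin freely.

```bash
cat >> h.py <<'E'
def knobz():
    s=optics.snapshot("wrist"); P4=s["pose"]; Z=[]
    for v in range(281,288,2):
        for u in range(315,324,2):
            o,dr=ray(s,u,v,True); dr=dr/abs((P4[:3,:3].T@dr)[2]); Z.append((o+dr*s["depth"][v,u])[2])
    return np.median(Z)
E
python3 - <<'E'
from h import *
f0=np.load("f0.npy"); a,*c=np.load("st.npy"); c=np.array([.5265,-.1163])
p=arm.read_ee_pos().copy(); az=np.degrees(np.arctan2(p[1]-c[1],p[0]-c[0])); print("az",az,"kz",knobz())
z=.1617
while z>.1572:
    z-=.0005; arm.move_linear(pos(az,z,c),feed=.02); f=F(3)-f0
    if f[2]>-3: break
print("z",z,f.round(2),knobz())
arm.command_gripper(.027,25); print("open",arm.read_width(),(F()-f0).round(2),knobz())
w=arm.read_width(); k0=knobz()
y=pos(az,z,c)[1]+0
for i in range(40):
    y-=.0003
    ky=y+w/2-.011
    if ky<-.1160: print("limit"); break
    arm.move_linear([c[0]+np.sqrt(R**2-(min(ky,-.1075)-c[1])**2),y,z],feed=.006)
    f=np.array(arm.read_contact_force())-f0; k=knobz()
    if i%3==0: print("ky %.4f"%ky,f.round(1),"kz %.4f"%k)
    if k<k0-.003: print("DROP ky %.4f"%ky,f.round(1),k); break
print(arm.read_clock(),arm.read_ee_pos())
E
```

```text
az 11.41348445051102 kz 0.22013613806584015
z 0.1582 [-1.49 -0.87 -2.83] 0.21728013354809336
open 0.02740017683381703 [ 0.27 -0.19 -0.03] 0.21689527807833897
ky -0.1051 [-0.4  0.2  0.5] kz 0.2172
ky -0.1060 [-0.3  0.3  0.2] kz 0.2166
ky -0.1069 [ 0.2 -0.4 -0.3] kz 0.2168
ky -0.1078 [0.2 2.1 0.4] kz 0.2167
ky -0.1087 [0.7 4.1 1.1] kz 0.2167
ky -0.1096 [0.3 4.9 2. ] kz 0.2165
ky -0.1105 [0.4 4.5 1.8] kz 0.2170
ky -0.1114 [ 0.4  3.5 -0.7] kz 0.2166
ky -0.1123 [ 0.5  3.6 -1.2] kz 0.2163
DROP ky -0.1126 [ 1.1  0.5 -0.8] 0.21067424413337196
48.675 [ 0.57144852 -0.11566301  0.15852912]
```

Run:
```python
from h import *
p=np.array(arm.read_ee_pos())
arm.move_linear(p+[0,.0015,0],feed=.03); arm.command_gripper(.05,25)
arm.move_linear(p+[0,.0015,.04],feed=.06); arm.move_linear(p+[-.04,0,.14],feed=.15); arm.pause(.3)
s=optics.snapshot("wrist"); np.savez("e.npz",**s); print(arm.read_clock(),(F()-np.load("f0.npy")).round(2))
P4=s["pose"];g=s["depth"];V,U=np.mgrid[60:330:2,200:440:2]; Q=[]
for v,u in zip(V.ravel(),U.ravel()):
    o,dr=ray(s,u+.01,v,True); dr=dr/abs((P4[:3,:3].T@dr)[2]); Q.append(o+dr*g[v,u])
Q=np.array(Q); k=(Q[:,2]>.2)&(Q[:,2]<.225)&(np.hypot(Q[:,0]-.571,Q[:,1]+.1137)<.02)
print(k.sum(),np.median(Q[k],0),(Q[k].min(0)+Q[k].max(0))/2)
```

```text
51.3083 [0.1  0.29 0.05]
140 [ 0.57227477 -0.1129023   0.21058191] [ 0.57197062 -0.11289519  0.20825241]
```

```bash
python3 -c "
from workcell import arm
print(arm.hand_in())"
```

```text
the job is handed in; nothing more can be done
None
```

The crank was wound clockwise three turns and on to the hole just short of the second sector arm. There the pin dropped about 6 mm, fully home. The gripper is clear and the job is handed in at about 51 s; `hand_in()` returned no verdict.

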